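# Copy the board-guide angle with a locking bevel gauge

### The job

The yellow swing fence of the black board fixture has to stand at the same angle as the blue master corner. Slide the orange-handled bevel gauge into the master corner and press it fully home for a moment with a steady 10 to 20 N, so that its blade lies flush on the angled blue wall, then press its red lock cap fully down while it sits there. Carry the locked gauge to the fixture, slide it in and press it home there in the same way, so that its blade (never the hand) swings the yellow fence round flush, and leave the gauge lying there; neither corner may ever feel more than 30 N, and everything else on the bench stays where it is.

Things in the scene. Friction and masses are not known exactly. Their poses are not given: they have to be found in the camera images.
- gauge: Loose bevel gauge (all sizes here in mm), 0.5 kg: its stock. Origin: on the pivot axis at the underside, z up (z = 0 on the bench). Dark steel bar from the pivot along its own -x: x -130 to -24, y 0 to 24, 12 high (30 behind x -96); reference edge = the line y = 0, through the pivot axis. Its foot fills x -24 to 0, y 0 to 18 up to z 26. Unlocked, the blade turns on it at 0.04 N m and stays; locked it holds over 0.3 N m.
- handle (a point): Middle of the gauge's orange handle, to be gripped from above across its 20 mm width. Axes as the gauge. Near its centre of mass. At x -66, y 12, z 45 in the gauge's frame; the handle spans x -88 to -44, y 2 to 22, z 12 to 62 there.
- blade: Aluminium blade of the gauge, hinged about the pivot axis; origin as the gauge. Points along its own +x: x 24 to 100, y 0 to 16, z 13 to 23 (hub and clamp housing round the pivot, radius 25, lie above z 26, over the walls); reference edge = the line y = 0, through the pivot. Its angle from the stock (gauge's -x to blade's +x, over the gauge's +y side) starts at about 119 degrees, always wider than the master corner.
- lock (a joint): Red lock cap of the gauge, m: 0 = up, blade free; about 0.005 = fully down, blade locked (from 0.004 on). It yields at about 5 N and stays down; press until the force clearly rises at the end (some 10 N).
- lock_top (a point): Centre of the top of the red lock cap, a disc of 26 diameter; at x -8, y 9 in the gauge's frame, 61 above its underside when up, about 56 when down. Press it from straight above, shut fingers on its middle.
- master: Blue master corner, fixed. Origin: on the corner axis (where the lines of its two walls meet) at bench level, z up. Guide wall along its own -x: face y = 0, x -125 to 0, 24 high, 10 thick to -y; the gauge goes on the +y side. A steel stop, 20 high, has its face at x = 0, y -10 to 14. Slide the gauge along the guide wall towards +x: fully home, its foot touches the stop and its frame coincides with this one.
- master_leaf: The angled blue wall of the master corner; it does not move. Origin as the master, runs along its own +x: face y = 0 (the blade comes from its +y side), x 28 to 88, 24 high, 10 thick to -y. The angle between the walls (master's -x to this +x, over the master's +y side) differs each time, 85 to 105 degrees. Pushing the gauge home turns the wider blade flush onto it.
- fixture: Board fixture on a black mat (0.6 thick, of no account), fixed: aluminium guide wall and steel stop, the same shape and frame as the master, and always mounted parallel to it (same yaw): at equal angles swing fence and master's angled wall are parallel. Master and fixture may change places.
- swing_fence: Yellow swing fence of the fixture: shape and frame like the master's angled wall (origin on the fixture's corner axis, runs along its own +x, face y = 0, x 28 to 88, 24 high), but hinged about the corner axis with 0.12 N m of friction; it stays where it is pushed. Starts too far closed, at 57 to 70 degrees from the guide wall; the gauge's locked blade pushes it open on the way in.
- board_a: Bystander: green circuit board, 90 x 60 x 9; origin under its middle. Leave it alone.
- board_b: Bystander: green circuit board, 90 x 60 x 9; origin under its middle. Leave it alone.
- flux_bottle: Bystander: white bottle, 40 diameter, 110 high; origin under its middle. Leave it alone.
- reel: Bystander: black component reel, 90 diameter, 13 high; origin under its middle. Leave it alone.
- driver: Bystander: screwdriver, 150 long; origin under its middle. Leave it alone.
- chip_tray: Bystander: grey divided tray, 120 x 90 x 20; origin under its middle. Leave it alone.
- square_block: Bystander: steel block, 50 x 30 x 30; origin under its middle. Leave it alone.

How it is judged:
On the way, in this order (a step that is already met when the one before it is completed fails the run):
1. the gauge, still unlocked, is pressed fully home in the master corner with 8 to 25 N, stock on the guide wall and blade flush on the angled wall (horizontal distance between gauge and master below 0.0035 m and angle between the x axis of blade and the x axis of master_leaf, either way round below 0.03 rad and height (world z) of gauge below 0.006 m and angle between the x axis of gauge and the x axis of master, either way round below 0.05 rad and contact force between gauge and master between 8 and 25 N and value of joint lock below 0.002 m), for 0.2 s.
2. the lock cap is pressed fully down with the gauge still home and flush in the master corner (horizontal distance between gauge and master below 0.0025 m and angle between the x axis of gauge and the x axis of master, either way round below 0.022 rad and angle between the x axis of blade and the x axis of master_leaf, either way round below 0.022 rad and height (world z) of gauge below 0.006 m and value of joint lock above 0.004 m), for 0.2 s.
3. the locked gauge is pressed fully home in the fixture with 8 to 25 N, the swing fence lying flush on its blade (horizontal distance between gauge and fixture below 0.0035 m and angle between the x axis of blade and the x axis of swing_fence, either way round below 0.03 rad and angle between the x axis of swing_fence and the x axis of master_leaf, either way round below 0.03 rad and value of joint lock above 0.004 m and height (world z) of gauge below 0.006 m and angle between the x axis of gauge and the x axis of fixture, either way round below 0.05 rad and contact force between gauge and fixture between 8 and 25 N), for 0.2 s.
At the end, for the whole second after the job is handed in: Gauge locked (cap down 4 mm or more), released, at rest and flat (within 2 mm), home in the fixture: pivot within 2.5 mm of the corner axis, stock within 1.25 degrees of the guide wall; swing fence within 1.25 degrees of the blade and of the direction of the master's angled wall (horizontal distance between gauge and fixture below 0.0025 m and angle between the x axis of gauge and the x axis of fixture, either way round below 0.022 rad and angle between the x axis of blade and the x axis of swing_fence, either way round below 0.022 rad and angle between the x axis of swing_fence and the x axis of master_leaf, either way round below 0.022 rad and value of joint lock above 0.004 m and height (world z) of gauge below 0.002 m and linear speed of gauge below 0.01 m/s and angular speed of swing_fence below 0.03 rad/s); the robot touches nothing.
It fails at once if the gauge is pushed against the master corner with more than 30 N (contact force between gauge and master above 30 N).
It fails at once if the gauge is pushed against the fixture with more than 30 N (contact force between gauge and fixture above 30 N).
It fails at once if the robot itself touches the swing fence (contact force between any of the fingers, the arm and swing_fence above 1 N).
It fails at once if something else on the bench is moved more than 20 mm (distance of any of board_a, board_b, flux_bottle, reel, driver, chip_tray, square_block from where it was at the start of the episode above 0.02 m).
It also fails if it takes over 72 s, if anything falls off the work surface, if the arm or the gripper's body presses on something with over 40 N, if the wrist force passes 120 N, or if a joint passes its speed limit or range.

### The arm

A 6-joint arm with a two-finger parallel gripper is mounted at the origin on the work surface. World frame = base frame: x ahead of the robot, y to its left, z up, the work surface at z = 0. Lengths are in m, angles in rad, forces in N, time in s.
With the tool pointing down it reaches from about 0.275 to 0.775 m from the base axis. Payload 14.6 kg.
Tool frame: the origin (TCP) lies between the finger pads; the fingertips stand 19 mm ahead of it and the grasp point (between the pads) is the TCP; z points along the fingers, y is the line along which they close (so a half turn about z gives the same grasp; the last joint's range is limited). The gripper opens to 85 mm and grips with 20 to 120 N. Pads are 22 mm wide; open, the fingers measure 114 mm over their backs; the gripper's body (76 mm by 85 mm) begins 54 mm behind the grasp point. The pads swing forward as they close: fully open they stand 13 mm farther back than shut.
Start: joints at [-1.374, 0.263, -0.048, 1.259, 0, 1.415], TCP at [0.181, -0.493, 0.25] pointing down, gripper open.
Joint ranges: [-2.65, 2.65], [-0.89, 1.7], [-1.18, 1.37], [-2.13, 2.11], [-1.35, 1.29], [-3.14, 3.14]. Speed limits (rad/s): [1.89, 1.89, 2.57, 2.79, 3.14, 3.14].

### API

Orientations are given as a rotation vector (axis times angle).
In Python, from plant import telemetry, camera, calibration, job gives the robot as it stands.
- The arm moves only by the tool step_arm, never from a script. Its argument "series" is a list that holds one entry, the list of rows, each a list of 7 numbers: the shift along the tool's x, y, z in cm, then the turn, a rotation vector about the tool's x, y, z in degrees, then the finger opening in cm, from 0 to 8.54. A call has 1 to 8 rows; each row is the pose to reach, as a shift and turn from the pose commanded when the call began, along the tool's axes at that moment; what a row does not reach only later rows make up. A row lasts 1/12 s, in which the tool goes at most 41.7 mm and 7.16 degrees, less where a joint would pass 70% of its speed; a pose out of reach is approached as far as the arm can. A call with a gripper value outside its range is refused whole. The fingers move at their own pace and stop on an object; the grip force is fixed at half the most. Time passes only in rows, so rows that repeat a pose let the fingers close. It gives the time, the measured TCP pose, the force, the opening and the grip force at its end, in the units of the state.
- telemetry.read_state(): the state, without advancing time (a new reading comes with each control period).
- camera(name): name is "scene" or "top"; returns (picture, depth): 480x640x3 uint8, red, green, blue; 480x640 float32, m along the optical axis (not along the pixel's ray), 0 where there is no reading.
- calibration(name): a dict with "vfov" (degrees; the focal length in pixels is half the picture's height over the tangent of half this angle, whatever the lens; pixels are square), "cx", "cy" (the principal point, pixels), "eye" and "orientation" of the camera in the world. Camera axes: x right, y down, z forward; pixel columns grow to the right and rows downward; lengths in m; the calibration is good to about 2 mm. A picture is of the moment at which its call begins. calibration takes no time and is no camera call.
- job.hand_in(): hands the job in; it is judged then, once.
The state is a dict: "t": time; "q": joint angles; "qvel": joint speeds; "tau": joint torques, N m; "tcp_pos": TCP position; "ee_rot": TCP orientation; "ft_force": force on the tool from outside, world axes, zero at the start; "moment": the same for the moment, N m; "width": finger opening in m; "finger_force": force on a finger pad.
Only numpy, scipy, OpenCV 4.12 (cv2) and the standard library are available. Lean on these libraries where they do the work, as an engineer would, in place of code of your own. Each camera call takes 0.05 s, during which the arm holds its last target. There are 200 camera calls.

## Working session

There is one attempt and no reset: what is moved stays moved. The work goes in short steps, Python scripts to look and compute and a tool call to move; the robot and the scene stay as the last step left them, time stands still between calls to the robot, and variables do not carry over. Pictures are saved under pics/ and viewed, at most 10 in all, crops included, and the job is handed in when it is done.

Besides the shell and the picture viewer there is one more tool, called after ">>>" as name(argument=value, ...), one argument or row to a line, values as JSON. step_arm: Moves the arm, as the interface text tells. Its arguments: {"type":"object","properties":{"series":{"type":"array","items":{"type":"array","items":{"type":"array","items":{"type":"number"}}}}},"required":["series"]}

```bash
mkdir -p pics
cat > h.py <<'E'
import numpy as np, cv2
from plant import telemetry, camera, calibration, job
from scipy.spatial.transform import Rotation as R
def cal(name):
    c=calibration(name); f=240/np.tan(np.radians(c["vfov"])/2)
    o=np.array(c["orientation"],float)
    M=o if o.shape==(3,3) else R.from_rotvec(o).as_matrix()
    return f,c["cx"],c["cy"],np.array(c["eye"]),M
def ray(name,uv,z):
    f,cx,cy,e,M=cal(name); uv=np.atleast_2d(uv).astype(float)
    d=np.c_[(uv[:,0]-cx)/f,(uv[:,1]-cy)/f,np.ones(len(uv))]@M.T
    return e+d*((z-e[2])/d[:,2])[:,None]
def cloud(name,dep):
    f,cx,cy,e,M=cal(name); v,u=np.mgrid[:480,:640]
    return e+(np.dstack([(u-cx)/f,(v-cy)/f,np.ones(dep.shape)])*dep[...,None])@M.T
E
python3 - <<'E'
from h import *
for n in("scene","top"):
    p,d=camera(n); cv2.imwrite(f"pics/{n}0.png",p[...,::-1]); np.savez(f"pics/{n}0.npz",p=p,d=d); print(n,calibration(n))
print(telemetry.read_state())
E
```

```text
scene {'vfov': 47.77053481475872, 'cx': 314.7339684521443, 'cy': 236.46110579924616, 'eye': array([1.61968993, 0.00779653, 0.75792865]), 'orientation': array([-1.60323108, -1.6429067 ,  0.91524893])}
top {'vfov': 54.247137257935364, 'cx': 320.57054163044717, 'cy': 239.98560506176835, 'eye': array([ 0.38126947, -0.03631156,  1.0182812 ]), 'orientation': array([-2.10053874,  2.12984082, -0.16194396])}
{'t': 0.1, 'q': array([-1.37427340e+00,  2.63506851e-01, -4.88592577e-02,  1.25938460e+00,
       -1.33606476e-05,  1.41549171e+00]), 'qvel': array([ 1.69103653e-03, -7.18155119e-05,  2.76631624e-03,  1.41538751e-03,
        4.93296607e-04,  7.81864787e-04]), 'tau': array([ 6.21217507e-03, -6.38579607e+01,  3.85064971e+01,  9.95394046e-03,
        4.48481410e-05,  1.88283377e-05]), 'tcp_pos': array([ 0.18086933, -0.4926315 ,  0.24986192]), 'ee_rot': array([-3.09216937e+00, -5.49636542e-01,  5.18605769e-05]), 'ft_force': array([ 0.28621715, -0.65578697, -0.02239618]), 'moment': array([ 0.03450979, -0.03471072, -0.05948178]), 'finger_force': 0.0, 'width': 0.08549833923276563}
```

View pics/top0.png

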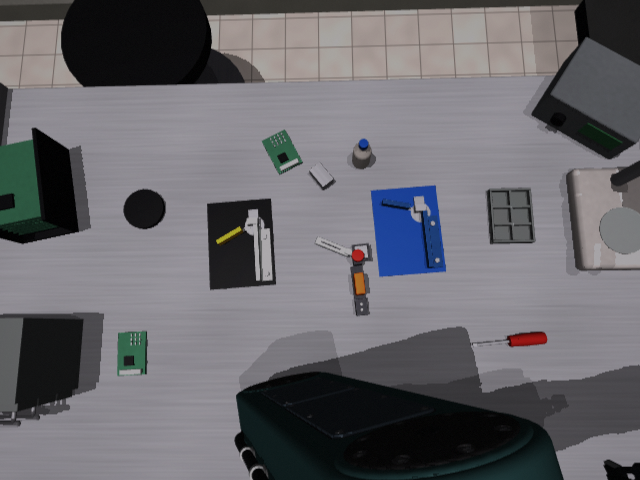

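View pics/scene0.png

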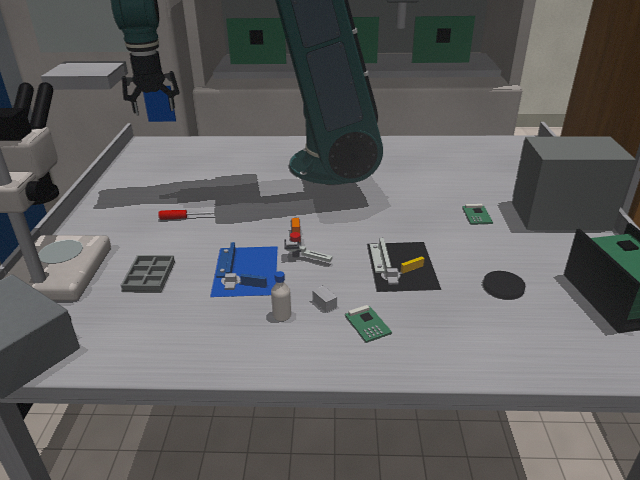

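The top view shows the fixture on the black mat near (240,243), the master on the blue mat near (408,230), and the gauge at (358,255) to (361,315) with its handle at (360,284). I'll enlarge that area next.

Run:
```python
from h import *
z=np.load("pics/top0.npz");p=z["p"]
cv2.imwrite("pics/crop1.png",cv2.resize(p[185:325,200:460,::-1],None,fx=3,fy=3,interpolation=cv2.INTER_CUBIC))
C=cloud("top",z["d"])
for n,uv in dict(handle=(360,284),cap=(358,255),bladetip=(320,241),stocktail=(361,310),mguide=(432,240),fguide=(266,256),mleaf=(395,204),fence=(229,236),mat=(390,250),bench=(300,300)).items(): print(n,C[uv[1],uv[0]].round(4))
```

```text
handle [ 0.4628 -0.091   0.0597]
cap [ 0.5225 -0.0884  0.0606]
bladetip [ 0.5605 -0.0092  0.0196]
stocktail [ 0.4112 -0.0933  0.0306]
mguide [ 0.562  -0.2543  0.0014]
fguide [0.5312 0.1096 0.0077]
mleaf [ 0.6396 -0.1741  0.0212]
fence [0.5744 0.1888 0.0218]
mat [ 0.5419 -0.1623 -0.0026]
bench [0.4351 0.0359 0.0006]
```

View pics/crop1.png

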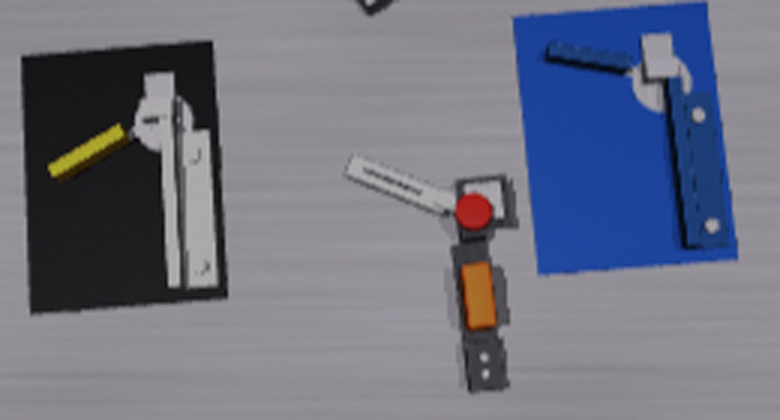

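Run:
```python
from h import *
z=np.load("pics/top0.npz");C=cloud("top",z["d"])
for nm,(v,u0,u1) in dict(m1=(225,414,446),m2=(255,420,448),f1=(235,246,276),f2=(265,246,276)).items():
    print(nm,[(u,int(C[v,u,2]*1000)) for u in range(u0,u1)])
def comp(u0,v0,u1,v1,lo,hi):
    m=np.zeros((480,640),np.uint8); s=C[v0:v1,u0:u1,2]; m[v0:v1,u0:u1]=(s>lo)&(s<hi)
    return m
def fit(nm,m):
    P=C[m>0]; 
    r=cv2.minAreaRect((P[:,:2]*1000).astype(np.float32)); c=P[:,:2].mean(0); w,V=np.linalg.eigh(np.cov(P[:,:2].T))
    a=np.degrees(np.arctan2(V[1,1],V[0,1])); print(nm,len(P),"mean",c.round(4),"z",np.median(P[:,2]).round(4),"ang",a.round(2),"rect",np.round(r[0],1),np.round(r[1],1),round(r[2],1))
p=z["p"].astype(int);r,g,b=p[...,0],p[...,1],p[...,2]
fit("mguide",comp(416,218,446,275,.017,.03))
fit("mleaf",comp(375,190,408,212,.015,.03))
fit("fguide",comp(246,228,280,285,.017,.03))
fit("fence",comp(205,215,243,250,.015,.03))
fit("blade",comp(305,225,345,258,.014,.03))
fit("handle",((r>150)&(g>70)&(b<80)&(C[...,2]>.05)&(C[...,0]<.5)).astype(np.uint8))
fit("cap",((r>140)&(g<60)&(b<60)&(C[...,2]>.05)&(np.arange(640)[None]<400)).astype(np.uint8))
fit("tail",comp(340,296,375,320,.02,.04))
```

```text
m1 [(414, -1), (415, -2), (416, 0), (417, 0), (418, -2), (419, 0), (420, 2), (421, -1), (422, 2), (423, 15), (424, 20), (425, 25), (426, 22), (427, 22), (428, 23), (429, 4), (430, 5), (431, 5), (432, 6), (433, 3), (434, 5), (435, 6), (436, 9), (437, 3), (438, -1), (439, -2), (440, 0), (441, -4), (442, 0), (443, 0), (444, -1), (445, -2)]
m2 [(420, 1), (421, -1), (422, 1), (423, 0), (424, 1), (425, -4), (426, 10), (427, 21), (428, 24), (429, 23), (430, 22), (431, 19), (432, 22), (433, 6), (434, 7), (435, 2), (436, 5), (437, 4), (438, 3), (439, 3), (440, 4), (441, 5), (442, 1), (443, -2), (444, -1), (445, 0), (446, -1), (447, -1)]
f1 [(246, 0), (247, -1), (248, 0), (249, 2), (250, -1), (251, -2), (252, 1), (253, 1), (254, 25), (255, 20), (256, 23), (257, 24), (258, 13), (259, 7), (260, 4), (261, 4), (262, 11), (263, 10), (264, 10), (265, 9), (266, 9), (267, 4), (268, 5), (269, 5), (270, 0), (271, 0), (272, -1), (273, 0), (274, -3), (275, -2)]
f2 [(246, -1), (247, -2), (248, 1), (249, 0), (250, 0), (251, 1), (252, 0), (253, -1), (254, 0), (255, 25), (256, 19), (257, 24), (258, 24), (259,
[... 181 characters left out ...]
an [ 0.5538 -0.2408] z 0.0229 ang -176.21 rect [ 554.6 -241. ] [105.1  10.8] 3.5
mleaf 136 mean [ 0.6421 -0.1736] z 0.0224 ang 78.45 rect [ 642.8 -173.6] [55.8 11.6] 79.8
fguide 252 mean [0.5352 0.1282] z 0.0226 ang -176.08 rect [535.4 128.5] [112.6  11.3] 4.0
fence 146 mean [0.5775 0.1899] z 0.0225 ang 120.47 rect [578.2 190.1] [11.8 59.1] 31.3
blade 240 mean [ 0.5514 -0.0313] z 0.0215 ang 65.93 rect [551.7 -32.1] [68.9 16.2] 66.4
handle 174 mean [ 0.4644 -0.0892] z 0.0604 ang 172.87 rect [429.7 -74.1] [ 32.2 118.6] 67.2
cap 95 mean [ 0.5232 -0.0867] z 0.0595 ang 106.95 rect [522.8 -86.3] [20.7 20.9] 87.5
tail 193 mean [ 0.4195 -0.0937] z 0.029 ang -175.79 rect [419.5 -93.9] [33.9 24.2] 5.9
```

The depth data agrees with the sizes given: master origin about (0.626, -0.230), fixture origin about (0.603, 0.138), both at yaw about 3.9°. The handle is at about (0.465, -0.089) with the gauge at yaw about 5.3°. I'll move to above the handle.

>>> step_arm(
  series=[
    [[2,-1.4,0,0,0,2,8.5],[5.1,-3.5,0,0,0,4,8.5],[8.5,-5.9,0,0,0,6,8.5],[12,-8.3,0,0,0,8,8.5],[15.5,-10.7,0,0,0,10,8.5],[19,-13.1,0,0,0,12,8.5],[22.5,-15.5,0,0,0,13.5,8.5],[26,-17.9,0,0,0,14.8,8.5]],
  ],
)

```text
t: 0.77
tcp_pos: [0.3616, -0.2365, 0.2503]
ee_rot: [-3.138, -0.144, -0.0]
ft_force: [0.4, -1.1, -0.2]
width: 0.085
finger_force: 0.0
```

```bash
cat >> h.py <<'E'
def to(x,y,z,yaw):
    "tool-frame shift (cm) and z turn (deg) from the measured pose"
    s=telemetry.read_state(); M=R.from_rotvec(s["ee_rot"]).as_matrix()
    t=np.radians(yaw); T=np.array([[np.cos(t),np.sin(t),0],[np.sin(t),-np.cos(t),0],[0,0,-1]])
    print("t",round(s["t"],2),"tcp",s["tcp_pos"].round(4),"yaw",np.degrees(np.arctan2(M[1,0],M[0,0])).round(2),"F",s["ft_force"].round(2),"w",round(s["width"],4))
    print(" shift cm",(M.T@(np.array([x,y,z])-s["tcp_pos"])*100).round(2),"rot",np.degrees(R.from_matrix(M.T@T).as_rotvec()).round(2))
E
python3 -c "
from h import *
to(.465,-.089,.25,5.3);to(.465,-.089,.05,5.3)"
```

```text
t 0.77 tcp [ 0.3616 -0.2365  0.2503] yaw 5.25 F [ 0.4  -1.13 -0.24] w 0.085
 shift cm [ 11.65 -13.74   0.03] rot [-0.   -0.   -0.05]
t 0.77 tcp [ 0.3616 -0.2365  0.2503] yaw 5.25 F [ 0.4  -1.13 -0.24] w 0.085
 shift cm [ 11.65 -13.74  20.03] rot [-0.   -0.   -0.05]
```

>>> step_arm(
  series=[
    [[2.5,-3,1,0,0,0,8.5],[5,-6,3,0,0,0,8.5],[7.5,-9,5,0,0,0,6.5],[9.5,-11.5,7,0,0,0,6.5],[11.5,-13.6,9,0,0,0,6.5],[11.5,-13.6,10,0,0,0,6.5],[11.5,-13.6,10,0,0,0,6.5]],
  ],
)

```text
t: 1.35
tcp_pos: [0.4622, -0.0905, 0.1481]
ee_rot: [-3.136, -0.151, 0.006]
ft_force: [-0.7, 0.3, 0.3]
width: 0.0653
finger_force: 0.0
```

```bash
python3 -c "
from h import *
to(.465,-.089,.05,5.3)
p,d=camera('scene'); q,e=camera('top')
a=cv2.resize(p[120:320,200:400,::-1],(500,500)); b=cv2.resize(q[200:330,255:455,::-1],(500,325)); b=cv2.copyMakeBorder(b,0,175,0,0,0)
cv2.imwrite('pics/pre.png',cv2.resize(np.hstack([a,b]),(800,400)))"
```

```text
t 1.35 tcp [ 0.4622 -0.0905  0.1481] yaw 5.52 F [-0.73  0.28  0.3 ] w 0.0653
 shift cm [ 0.33 -0.11  9.81] rot [-0.1   0.2   0.22]
```

View pics/pre.png

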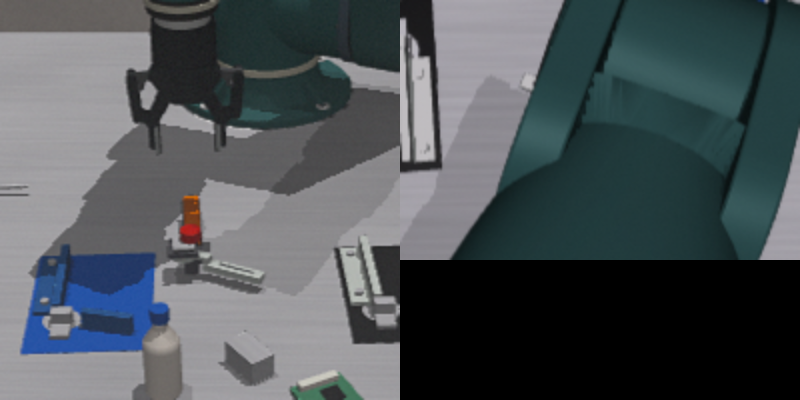

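The scene view shows the open gripper directly above and behind the orange handle at (190,205); the arm hides the top view. I'll descend and grip.

>>> step_arm(
  series=[
    [[0.2,-0.1,3,0,0,0,6],[0.2,-0.1,6,0,0,0,6],[0.2,-0.1,8.5,0,0,0,5],[0.2,-0.1,9.8,0,0,0,4],[0.2,-0.1,9.8,0,0,0,3],[0.2,-0.1,9.8,0,0,0,1],[0.2,-0.1,9.8,0,0,0,1],[0.2,-0.1,9.8,0,0,0,1]],
  ],
)

```text
t: 2.12
tcp_pos: [0.4653, -0.0916, 0.0534]
ee_rot: [3.137, 0.146, 0.002]
ft_force: [-0.1, 0.6, -6.0]
width: 0.019
finger_force: 62.6
```

>>> step_arm(
  series=[
    [[0,0,0,0,0,0,1],[0,0,0,0,0,0,1],[0,0,0,0,0,0,1]],
  ],
)

```text
t: 2.37
tcp_pos: [0.4652, -0.0913, 0.053]
ee_rot: [3.137, 0.147, 0.002]
ft_force: [-0.8, -0.1, 6.1]
width: 0.019
finger_force: 64.2
```

```bash
python3 -c "
from h import *
to(.465,-.089,.05,5.3)
p,d=camera('scene'); a=cv2.resize(p[150:310,210:350,::-1],(525,600)); cv2.imwrite('pics/grip.png',a)"
```

```text
t 2.37 tcp [ 0.4652 -0.0913  0.053 ] yaw 5.36 F [-0.79 -0.06  6.08] w 0.019
 shift cm [ 0.   -0.23  0.3 ] rot [ 0.04 -0.06  0.06]
```

View pics/grip.png

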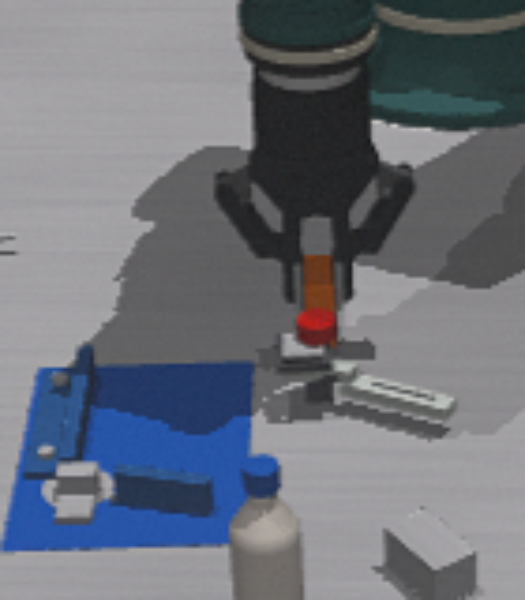

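The jaws hold the handle at width 19 mm, and the gauge still lies flat near (320,330). Next I lift it and carry it to just before the master.

>>> step_arm(
  series=[
    [[0,0,-1.5,0,0,0,1],[0,0,-3.5,0,0,0,1],[0,0.5,-5,0,0,0,1],[0.6,3,-5,0,0,0.5,1],[1.2,6,-5,0,0,0.8,1],[1.7,9,-5,0,0,1.2,1],[2,12,-5,0,0,1.5,1],[2.1,13.4,-5,0,0,1.5,1]],
  ],
)

```text
t: 3.08
tcp_pos: [0.4989, -0.2256, 0.1022]
ee_rot: [3.139, 0.103, 0.001]
ft_force: [-0.0, -0.5, -7.1]
width: 0.0188
finger_force: 62.6
```

>>> step_arm(
  series=[
    [[0,0,0,0,0,0,1],[0,0,0,0,0,0,1],[0,0,0,0,0,0,1]],
  ],
)

```text
t: 3.33
tcp_pos: [0.4977, -0.2216, 0.102]
ee_rot: [-3.139, -0.106, 0.001]
ft_force: [-1.1, -0.2, -5.8]
width: 0.0189
finger_force: 62.7
```

```bash
python3 -c "
from h import *
to(.4993,-.2239,.052,3.9)
p,d=camera('top'); np.savez('pics/top1.npz',p=p,d=d); b=cv2.resize(p[185:325,300:460,::-1],(640,560)); cv2.imwrite('pics/pre2.png',b)"
```

```text
t 3.33 tcp [ 0.4977 -0.2216  0.102 ] yaw 3.87 F [-1.11 -0.17 -5.77] w 0.0189
 shift cm [0.15 0.24 5.  ] rot [-0.05  0.04 -0.03]
```

View pics/pre2.png

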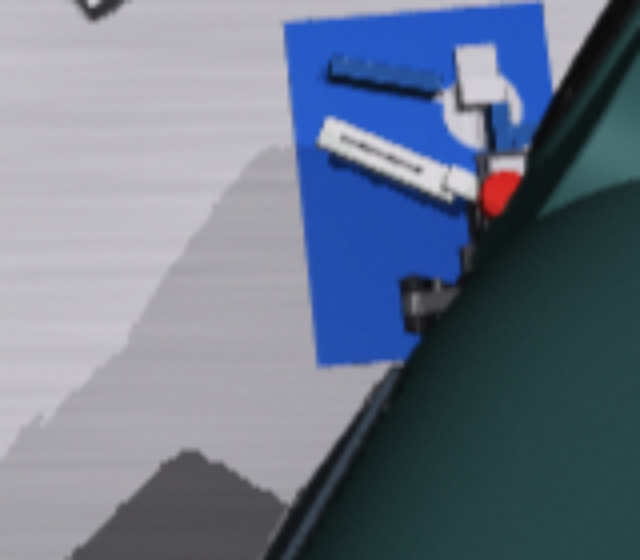

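The gauge hangs short of the master, with its cap at crop (503,193) and its blade clear of the blue wall (330,70)–(440,85). I'll measure the pivot position relative to the TCP.

```bash
python3 -c "
from h import *
z=np.load('pics/top1.npz');p=z['p'].astype(int);C=cloud('top',z['d']);r,g,b=p[...,0],p[...,1],p[...,2]
m=((r>130)&(g<70)&(b<70)).astype(np.uint8); m[:180]=0;m[300:]=0;m[:,:400]=0;m[:,450:]=0
c=max(cv2.findContours(m,0,2)[0],key=cv2.contourArea); (u,v),rad=cv2.minEnclosingCircle(c); print(u,v,rad,cv2.boundingRect(c))
tcp=telemetry.read_state()['tcp_pos'];t=np.radians(3.87);ex=np.array([np.cos(t),np.sin(t)]);ey=np.array([-ex[1],ex[0]])
w=ray('top',(u,v),.111)[0]; d=w[:2]-tcp[:2]; print('cap',w,C[int(v),int(u)],'rel tcp (expect 58,-3)',d@ex,d@ey)
m=np.zeros((480,640),bool); m[205:240,375:413]=1; m&=(C[...,2]>.06)&(C[...,2]<.085)
P=C[m];V=np.linalg.eigh(np.cov(P[:,:2].T))[1][:,1];print('blade',len(P),np.median(P[:,2]),np.degrees(np.arctan2(V[1],V[0])),cv2.minAreaRect((P[:,:2]*1000).astype(np.float32)))
"
```

```text
425.5 233.0 5.590270042419434 (421, 228, 9, 11)
cap [ 0.55665718 -0.21891081  0.111     ] [ 0.55698983 -0.21826336  0.10936426] rel tcp (expect 58,-3) 0.058949221042330524 -0.0014385412019638241
blade 298 0.07155557500931936 64.25543214918005 ((584.9335327148438, -168.48292541503906), (74.34749603271484, 16.49864387512207), 65.54888916015625)
```

>>> step_arm(
  series=[
    [[0,0,2,0,0,0,1],[0,0,3.5,0,0,0,1],[0,0,4.4,0,0,0,1],[0,0,4.8,0,0,0,1],[0,0.2,4.9,0,0,0,1],[0,0.2,4.9,0,0,0,1],[0,0.2,4.9,0,0,0,1],[0,0.2,4.9,0,0,0,1]],
  ],
)

```text
t: 4.05
tcp_pos: [0.4986, -0.2246, 0.0538]
ee_rot: [3.139, 0.106, 0.001]
ft_force: [-0.2, -1.3, -5.9]
width: 0.019
finger_force: 62.6
```

>>> step_arm(
  series=[
    [[0,0.1,0.05,0,0,0,1],[0,0.2,0.05,0,0,0,1],[0,0.2,0.05,0,0,0,1],[0,0.2,0.05,0,0,0,1]],
  ],
)

```text
t: 4.38
tcp_pos: [0.4986, -0.2266, 0.053]
ee_rot: [3.14, 0.105, 0.001]
ft_force: [-0.5, 0.4, -2.3]
width: 0.0189
finger_force: 63.2
```

```bash
python3 -c "
from h import *
to(.5583,-.2229,.052,3.9)"
```

```text
t 4.38 tcp [ 0.4986 -0.2266  0.053 ] yaw 3.85 F [-0.54  0.37 -2.33] w 0.0189
 shift cm [5.98 0.03 0.1 ] rot [ 0.01 -0.02 -0.05]
```

>>> step_arm(
  series=[
    [[0.3,0.05,0,0,0,0,1],[0.8,0.1,0,0,0,0,1],[1.3,0.1,0,0,0,0,1],[1.8,0.15,0,0,0,0,1],[2,0.15,0,0,0,0,1],[2,0.15,0,0,0,0,1]],
  ],
)

```text
t: 4.88
tcp_pos: [0.5188, -0.2267, 0.053]
ee_rot: [3.139, 0.106, -0.0]
ft_force: [-4.6, 0.7, 3.8]
width: 0.019
finger_force: 63.9
```

```bash
python3 -c "
from h import *
to(.5583,-.2229,.052,3.9)"
```

```text
t 4.88 tcp [ 0.5188 -0.2267  0.053 ] yaw 3.86 F [-4.61  0.7   3.78] w 0.019
 shift cm [ 3.97 -0.12  0.1 ] rot [ 0.03  0.02 -0.04]
```

>>> step_arm(
  series=[
    [[0.2,0.05,-0.05,0,0,0,1],[0.6,0.1,-0.06,0,0,0,1],[1,0.15,-0.06,0,0,0,1],[1.4,0.2,-0.06,0,0,0,1],[1.5,0.2,-0.06,0,0,0,1],[1.5,0.2,-0.06,0,0,0,1]],
  ],
)

```text
t: 5.38
tcp_pos: [0.5319, -0.2261, 0.0531]
ee_rot: [-3.137, -0.106, 0.006]
ft_force: [-15.2, 7.9, 9.2]
width: 0.0191
finger_force: 65.0
```

```bash
python3 -c "
from h import *
to(.5583,-.2229,.052,3.9)"
```

```text
t 5.38 tcp [ 0.5319 -0.2261  0.0531] yaw 3.87 F [-15.2    7.86   9.24] w 0.0191
 shift cm [ 2.66 -0.15  0.1 ] rot [-0.16  0.22 -0.03]
```

>>> step_arm(
  series=[
    [[0,-0.1,-0.1,0,0,0,1],[0,-0.2,-0.15,0,0,0,1],[0,-0.2,-0.15,0,0,0,1],[0,-0.2,-0.15,0,0,0,1]],
  ],
)

```text
t: 5.72
tcp_pos: [0.5339, -0.2258, 0.0548]
ee_rot: [3.14, 0.106, 0.001]
ft_force: [-0.7, -0.1, -5.7]
width: 0.0188
finger_force: 62.6
```

```bash
python3 -c "
from h import *
s=telemetry.read_state();print(s['moment'])
to(.5583,-.2229,.052,3.9)
p,d=camera('scene'); a=cv2.resize(p[205:305,205:325,::-1],(720,600)); cv2.imwrite('pics/chk.png',a)"
```

```text
[-0.02684789  0.02474345 -0.04585845]
t 5.72 tcp [ 0.5339 -0.2258  0.0548] yaw 3.86 F [-0.68 -0.13 -5.74] w 0.0188
 shift cm [ 2.45 -0.12  0.29] rot [ 0.02 -0.03 -0.04]
```

View pics/chk.png

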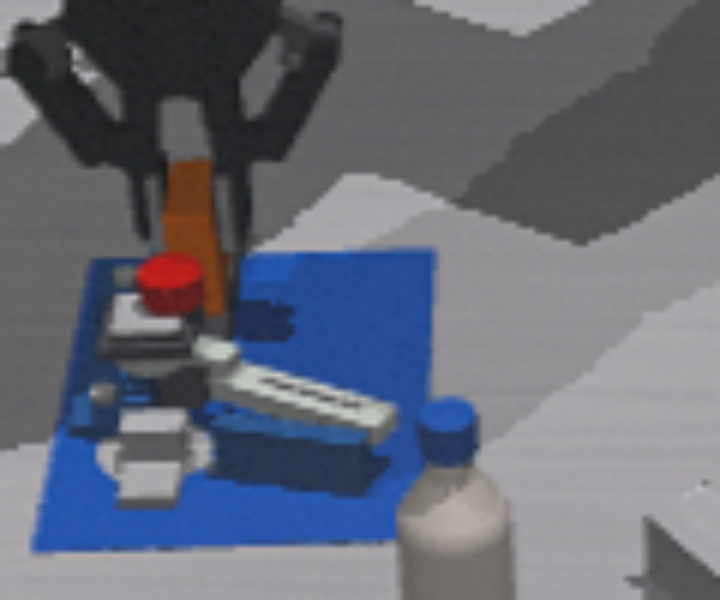

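The gauge sits well between the walls, with its blade tip at (385,425) about to meet the blue wall; the force was friction from pressing down. I'll slide in with it hanging lightly.

>>> step_arm(
  series=[
    [[0.3,0,0.05,0,0,0,1],[0.7,0,0.05,0,0,0,1],[1.1,0,0.05,0,0,0,1],[1.5,0,0.05,0,0,0,1],[1.8,0,0.05,0,0,0,1],[1.9,0,0.05,0,0,0,1],[1.9,0,0.05,0,0,0,1]],
  ],
)

```text
t: 6.35
tcp_pos: [0.5528, -0.2243, 0.0543]
ee_rot: [3.14, 0.106, 0.0]
ft_force: [-0.2, 0.8, -5.0]
width: 0.0194
finger_force: 62.6
```

```bash
python3 -c "
from h import *
to(.5583,-.2229,.052,3.9)"
```

```text
t 6.35 tcp [ 0.5528 -0.2243  0.0543] yaw 3.87 F [-0.17  0.75 -4.98] w 0.0194
 shift cm [ 0.56 -0.11  0.23] rot [ 0.   -0.01 -0.03]
```

>>> step_arm(
  series=[
    [[0.1,0.03,0.04,0,0,0,1],[0.2,0.05,0.04,0,0,0,1],[0.3,0.05,0.04,0,0,0,1],[0.3,0.05,0.04,0,0,0,1],[0.3,0.05,0.04,0,0,0,1]],
  ],
)

```text
t: 6.77
tcp_pos: [0.5553, -0.2244, 0.0539]
ee_rot: [-3.139, -0.106, 0.0]
ft_force: [-1.8, 2.6, -7.4]
width: 0.019
finger_force: 62.6
```

>>> step_arm(
  series=[
    [[0.05,0.03,0,0,0,0,1],[0.1,0.03,0,0,0,0,1],[0.1,0.03,0,0,0,0,1],[0.1,0.03,0,0,0,0,1]],
  ],
)

```text
t: 7.1
tcp_pos: [0.556, -0.2245, 0.0538]
ee_rot: [-3.139, -0.106, 0.001]
ft_force: [-3.6, 4.2, -5.7]
width: 0.0189
finger_force: 62.7
```

>>> step_arm(
  series=[
    [[0.05,0,0,0,0,0,1],[0.1,0,0,0,0,0,1],[0.1,0,0,0,0,0,1],[0.1,0,0,0,0,0,1]],
  ],
)

```text
t: 7.43
tcp_pos: [0.557, -0.2244, 0.0538]
ee_rot: [-3.139, -0.106, 0.001]
ft_force: [-3.5, 4.1, -5.5]
width: 0.019
finger_force: 62.7
```

>>> step_arm(
  series=[
    [[0.05,0,0,0,0,0,1],[0.1,0,0,0,0,0,1],[0.1,0,0,0,0,0,1],[0.1,0,0,0,0,0,1]],
  ],
)

```text
t: 7.77
tcp_pos: [0.5579, -0.2243, 0.0537]
ee_rot: [-3.139, -0.106, 0.002]
ft_force: [-3.3, 4.3, -7.0]
width: 0.019
finger_force: 62.7
```

>>> step_arm(
  series=[
    [[0.05,0,0,0,0,0,1],[0.1,0,0,0,0,0,1],[0.15,0,0,0,0,0,1],[0.15,0,0,0,0,0,1]],
  ],
)

```text
t: 8.1
tcp_pos: [0.558, -0.2242, 0.0537]
ee_rot: [-3.139, -0.105, 0.006]
ft_force: [-13.6, 2.6, 1.6]
width: 0.019
finger_force: 63.8
```

>>> step_arm(
  series=[
    [[0.05,0,0,0,0,0,1],[0.1,0,0,0,0,0,1],[0.1,0,0,0,0,0,1],[0.1,0,0,0,0,0,1]],
  ],
)

```text
t: 8.43
tcp_pos: [0.5581, -0.2242, 0.0538]
ee_rot: [-3.139, -0.105, 0.009]
ft_force: [-20.0, 1.7, 6.4]
width: 0.019
finger_force: 64.4
```

>>> step_arm(
  series=[
    [[-0.05,0,0,0,0,0,1],[-0.05,0,0,0,0,0,1],[-0.05,0,0,0,0,0,1],[-0.05,0,0,0,0,0,1],[-0.05,0,0,0,0,0,1]],
  ],
)

```text
t: 8.85
tcp_pos: [0.5581, -0.2243, 0.0538]
ee_rot: [-3.139, -0.105, 0.007]
ft_force: [-16.2, 1.9, 3.6]
width: 0.0187
finger_force: 63.9
```

>>> step_arm(
  series=[
    [[-0.1,0,0,0,0,0,1],[-0.15,0,0,0,0,0,1],[-0.15,0,0,0,0,0,1],[-0.15,0,0,0,0,0,1]],
  ],
)

```text
t: 9.18
tcp_pos: [0.558, -0.2243, 0.0538]
ee_rot: [-3.139, -0.106, 0.003]
ft_force: [-7.0, 3.5, -3.2]
width: 0.0192
finger_force: 62.8
```

>>> step_arm(
  series=[
    [[0,0,0,0,0,0,2.5],[0,0,0,0,0,0,5],[0,0,0,0,0,0,5],[0,0,-1.5,0,0,0,5],[0,0,-4,0,0,0,5],[0,0,-7,0,0,0,3],[0,0,-7,0,0,0,0],[0,0,-7,0,0,0,0]],
  ],
)

```text
t: 9.85
tcp_pos: [0.5602, -0.2255, 0.1258]
ee_rot: [3.138, 0.106, 0.006]
ft_force: [-0.2, -0.3, -1.4]
width: 0.0142
finger_force: 0.0
```

```bash
python3 -c "
from h import *
to(.617,-.2225,.09,3.9)
p,d=camera('top'); np.savez('pics/top2.npz',p=p,d=d); b=p[185:275,350:470,::-1]
q,e=camera('scene'); a=q[215:305,195:315,::-1]; cv2.imwrite('pics/home.png',cv2.resize(np.vstack([b,a]),None,fx=3.3,fy=3.3,interpolation=cv2.INTER_CUBIC))"
```

```text
t 9.85 tcp [ 0.5602 -0.2255  0.1258] yaw 3.86 F [-0.21 -0.34 -1.41] w 0.0142
 shift cm [5.67 0.08 3.6 ] rot [ 0.14 -0.21 -0.04]
```

View pics/home.png

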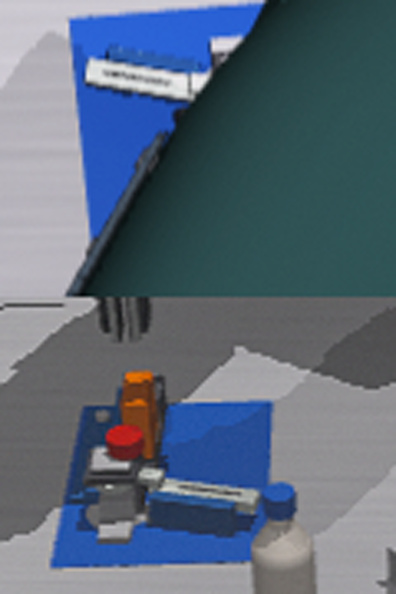

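The blade lies flush along the blue wall in both views and the foot touches the stop at (115,525). Next I go over the red cap.

>>> step_arm(
  series=[
    [[1,0,0,0,0,0,0],[3,0,0,0,0,0,0],[5,0.05,0,0,0,0,0],[5.6,0.08,1,0,0,0,0],[5.65,0.08,2.5,0,0,0,0],[5.65,0.08,3.3,0,0,0,0],[5.65,0.08,3.5,0,0,0,0],[5.65,0.08,3.5,0,0,0,0]],
  ],
)

```text
t: 10.62
tcp_pos: [0.6144, -0.2215, 0.0879]
ee_rot: [-3.139, -0.105, 0.003]
ft_force: [0.6, 0.3, -0.6]
width: -0.0003
finger_force: 0.0
```

```bash
python3 -c "
from h import *
to(.617,-.2225,.08,3.9)
q,e=camera('scene'); p=q.astype(int); m=(p[...,0]>130)&(p[...,1]<60)&(p[...,2]<60); m[:215]=0;m[300:]=0;m[:,:210]=0;m[:,280:]=0
v,u=np.nonzero(m); print('cap bbox',u.min(),u.max(),v.min(),v.max(),'world at z.061',ray('scene',[(u.mean(),v.min()+3)],.061))
cv2.imwrite('pics/cap.png',cv2.resize(q[190:290,195:315,::-1],None,fx=4,fy=4,interpolation=cv2.INTER_CUBIC))"
```

```text
t 10.62 tcp [ 0.6144 -0.2215  0.0879] yaw 3.84 F [ 0.64  0.26 -0.55] w -0.0003
 shift cm [0.26 0.12 0.78] rot [-0.06  0.11 -0.06]Traceback (most recent call last):
  File "<string>", line 5, in <module>
    v,u=np.nonzero(m); print('cap bbox',u.min(),u.max(),v.min(),v.max(),'world at z.061',ray('scene',[(u.mean(),v.min()+3)],.061))
                                        ~~~~~^^
    return umr_minimum(a, axis, None, out, keepdims, initial, where)
ValueError: zero-size array to reduction operation minimum which has no identity
```

>>> step_arm(
  series=[
    [[0.2,0.1,0,0,0,0,0],[0.2,0.1,0.3,0,0,0,0],[0.2,0.1,0.6,0,0,0,0],[0.2,0.1,0.8,0,0,0,0],[0.2,0.1,0.9,0,0,0,0],[0.2,0.1,1,0,0,0,0],[0.2,0.1,1,0,0,0,0]],
  ],
)

```text
t: 11.25
tcp_pos: [0.6174, -0.2225, 0.079]
ee_rot: [-3.14, -0.106, 0.0]
ft_force: [-0.3, 0.1, 0.9]
width: 0.0
finger_force: 0.0
```

>>> step_arm(
  series=[
    [[0,0,0.1,0,0,0,0],[0,0,0.2,0,0,0,0],[0,0,0.25,0,0,0,0],[0,0,0.25,0,0,0,0]],
  ],
)

```text
t: 11.58
tcp_pos: [0.6174, -0.2226, 0.0765]
ee_rot: [3.14, 0.106, 0.0]
ft_force: [-2.0, 0.7, 3.8]
width: 0.0001
finger_force: 1.6
```

>>> step_arm(
  series=[
    [[0,0,0.1,0,0,0,0],[0,0,0.15,0,0,0,0],[0,0,0.2,0,0,0,0],[0,0,0.2,0,0,0,0]],
  ],
)

```text
t: 11.92
tcp_pos: [0.6175, -0.2226, 0.075]
ee_rot: [3.139, 0.106, 0.001]
ft_force: [-3.0, 1.7, 9.0]
width: -0.0
finger_force: 4.9
```

>>> step_arm(
  series=[
    [[0,0,0.1,0,0,0,0],[0,0,0.15,0,0,0,0],[0,0,0.15,0,0,0,0],[0,0,0.15,0,0,0,0]],
  ],
)

```text
t: 12.25
tcp_pos: [0.6178, -0.2228, 0.0747]
ee_rot: [3.139, 0.106, 0.003]
ft_force: [-6.5, 2.3, 23.8]
width: -0.0
finger_force: 11.9
```

>>> step_arm(
  series=[
    [[0,0,-1,0,0,0,0],[0,0,-3,0,0,0,0],[-1,0,-5,0,0,0,3],[-3.5,-0.1,-5.5,0,0,0,6],[-5.5,-0.2,-5.5,0,0,0,6],[-6,-0.25,-5.5,0,0,0,6],[-6,-0.25,-5.5,0,0,0,6],[-6,-0.25,-5.5,0,0,0,6]],
  ],
)

```text
t: 12.92
tcp_pos: [0.5579, -0.2243, 0.128]
ee_rot: [3.14, 0.105, 0.001]
ft_force: [0.8, 0.5, -0.4]
width: 0.0599
finger_force: 0.0
```

```bash
python3 -c "
from h import *
to(.558,-.2243,.053,3.9)
q,e=camera('scene'); cv2.imwrite('pics/cap.png',cv2.resize(q[190:290,195:315,::-1],None,fx=4,fy=4,interpolation=cv2.INTER_CUBIC))"
```

```text
t 12.92 tcp [ 0.5579 -0.2243  0.128 ] yaw 3.84 F [ 0.79  0.45 -0.38] w 0.0599
 shift cm [0.01 0.   7.5 ] rot [ 0.01 -0.02 -0.06]
```

View pics/cap.png

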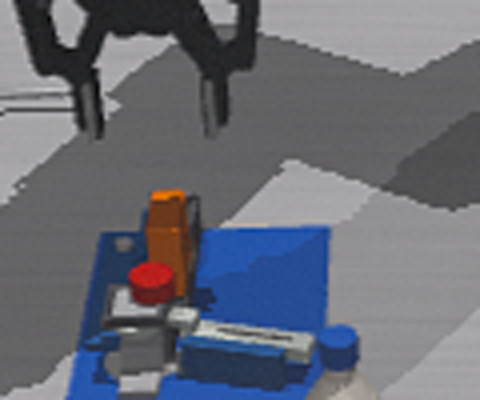

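The cap at (152,283) is now down against its housing and the blade is still flush, so I regrip.

>>> step_arm(
  series=[
    [[0,0,3,0,0,0,5],[0,0,5.5,0,0,0,5],[0,0,7,0,0,0,4],[0,0,7.4,0,0,0,3],[0,0,7.4,0,0,0,1],[0,0,7.4,0,0,0,1],[0,0,7.4,0,0,0,1],[0,0,7.4,0,0,0,1]],
  ],
)

```text
t: 13.63
tcp_pos: [0.5576, -0.224, 0.0544]
ee_rot: [-3.14, -0.106, -0.0]
ft_force: [-0.8, 1.6, -7.5]
width: 0.0191
finger_force: 62.3
```

>>> step_arm(
  series=[
    [[0,0,0,0,0,0,1],[-0.2,-0.1,0,0,0,0,1],[-0.7,-0.3,-0.2,0,0,0,1],[-1.5,-0.4,-0.4,0,0,0,1],[-1.5,-0.4,-2,0,0,0,1],[-1.5,-0.4,-4.5,0,0,0,1],[-1.5,-0.4,-6,0,0,0,1],[-1.5,-0.4,-6,0,0,0,1]],
  ],
)

```text
t: 14.3
tcp_pos: [0.5429, -0.2219, 0.1173]
ee_rot: [3.137, 0.105, 0.007]
ft_force: [0.2, -1.2, -6.0]
width: 0.0192
finger_force: 62.7
```

```bash
python3 -c "
from h import *
t=np.radians(3.87);ex=np.array([np.cos(t),np.sin(t)]);ey=np.array([-ex[1],ex[0]])
O=np.array([.6026,.1378])
for x,y in((-167,17),(-67,12)):
    w=O+(x*ex+y*ey)/1000; print(w); to(*w,.054,3.87)"
```

```text
[0.43483342 0.14348992]
t 14.3 tcp [ 0.5429 -0.2219  0.1173] yaw 3.85 F [ 0.16 -1.19 -6.01] w 0.0192
 shift cm [ -8.36 -37.2    6.19] rot [ 0.17 -0.23 -0.02]
[0.53494286 0.14525061]
t 14.3 tcp [ 0.5429 -0.2219  0.1173] yaw 3.85 F [ 0.16 -1.19 -6.01] w 0.0192
 shift cm [  1.64 -36.7    6.23] rot [ 0.17 -0.23 -0.02]
```

>>> step_arm(
  series=[
    [[-2,-1,0,0,0,0,1],[-5,-3,0,0,0,0,1],[-7.5,-5.5,0,0,0,0,1],[-8.3,-9,0,0,0,0,1],[-8.3,-13,0,0,0,0,1],[-8.3,-17,0,0,0,0,1],[-8.3,-21,0,0,0,0,1],[-8.3,-25,0,0,0,0,1]],
  ],
)

```text
t: 14.97
tcp_pos: [0.4412, 0.0243, 0.1134]
ee_rot: [3.14, 0.104, -0.0]
ft_force: [1.7, 0.3, -6.0]
width: 0.0192
finger_force: 62.5
```

>>> step_arm(
  series=[
    [[0,-3,0,0,0,0,1],[0,-6,0,0,0,0,1],[0,-8.5,0,0,0,0,1],[0,-10.5,0,0,0,0,1],[0,-12,0,0,0,0,1],[0,-12.3,0,0,0,0,1],[0,-12.3,0,0,0,0,1],[0,-12.3,0,0,0,0,1]],
  ],
)

```text
t: 15.63
tcp_pos: [0.4362, 0.1245, 0.1138]
ee_rot: [-3.124, -0.142, 0.001]
ft_force: [-0.1, -0.2, -6.6]
width: 0.0191
finger_force: 62.5
```

```bash
python3 -c "
from h import *
to(.4348,.1435,.0555,3.87)
p,d=camera('top'); np.savez('pics/top3.npz',p=p,d=d); b=p[185:325,190:350,::-1]
cv2.imwrite('pics/fx.png',cv2.resize(b,None,fx=4,fy=4,interpolation=cv2.INTER_CUBIC))"
```

```text
t 15.63 tcp [0.4362 0.1245 0.1138] yaw 5.19 F [-0.12 -0.19 -6.59] w 0.0191
 shift cm [ 0.04 -1.82  5.86] rot [-0.83  0.03  1.32]
```

View pics/fx.png

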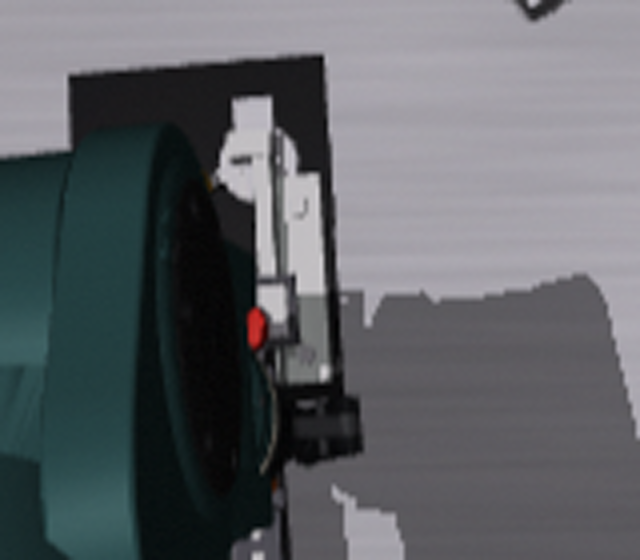

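The arm hides most of the fixture, and the pose stopped 1.8 cm short with a yaw and tilt error. I'll check whether a joint limit is the cause.

```bash
python3 -c "
from h import *
s=telemetry.read_state();print(s['q'].round(3),s['qvel'].round(3),s['tcp_pos'])"
```

```text
[ 0.089  0.233 -0.487  0.851  0.015  3.14 ] [ 0.    -0.002  0.002  0.     0.001 -0.   ] [0.43623713 0.12448098 0.11386261]
```

>>> step_arm(
  series=[
    [[0,0,0,0,0,0,1],[0,0,0,0,0,0,1],[0,0,0,0,0,0,1]],
  ],
)

```text
t: 15.93
tcp_pos: [0.4362, 0.125, 0.114]
ee_rot: [-3.123, -0.143, 0.001]
ft_force: [-0.1, -0.5, -6.2]
width: 0.0191
finger_force: 62.5
```

```bash
python3 -c "
from h import *
s=telemetry.read_state();print(s['q'].round(3),s['qvel'].round(3));to(.4348,.1435,.0555,3.87)"
```

```text
[ 0.09   0.233 -0.487  0.851  0.015  3.141] [ 0.004  0.001  0.002  0.003  0.    -0.001]
t 15.93 tcp [0.4362 0.125  0.114 ] yaw 5.24 F [-0.08 -0.48 -6.22] w 0.0191
 shift cm [ 0.03 -1.76  5.87] rot [-0.85  0.02  1.37]
```

Joint 6 is at its limit (3.14). I'll set the gauge down on clear bench, turn the gripper half a turn, and regrip.

>>> step_arm(
  series=[
    [[0,2,0,0,0,0,1],[0,5,0,0,0,0,1],[0,8.5,0,0,0,0,1],[0,12,0,0,0,0,1],[0,15,0,0,0,0,1],[0,18,0,0,0,0,1],[0,19,0,0,0,0,1],[0,19,0,0,0,0,1]],
  ],
)

```text
t: 16.6
tcp_pos: [0.4541, -0.0661, 0.1111]
ee_rot: [-3.124, -0.139, 0.001]
ft_force: [0.2, -0.2, -4.6]
width: 0.019
finger_force: 62.7
```

>>> step_arm(
  series=[
    [[0,0,0,0,0,0,1],[0,0,0,0,0,0,1],[0,0,0,0,0,0,1]],
  ],
)

```text
t: 16.85
tcp_pos: [0.4534, -0.0628, 0.1112]
ee_rot: [-3.123, -0.146, 0.002]
ft_force: [-0.3, -0.0, -6.1]
width: 0.0188
finger_force: 62.7
```

```bash
python3 -c "
from h import *
to(.4400,-.06,.0545,3.87)"
```

```text
t 16.85 tcp [ 0.4534 -0.0628  0.1112] yaw 5.35 F [-0.26 -0.01 -6.07] w 0.0188
 shift cm [-1.31 -0.31  5.67] rot [-0.87  0.03  1.48]
```

>>> step_arm(
  series=[
    [[0,0,2,-0.9,0,1.4,1],[0,0,4,-0.9,0,1.4,1],[0,0,5.2,-0.9,0,1.4,1],[0,0,5.5,-0.9,0,1.4,1],[0,0,5.6,-0.9,0,1.4,1],[0,0,5.65,-0.9,0,1.4,1],[0,0,5.65,-0.9,0,1.4,1],[0,0,5.65,-0.9,0,1.4,1]],
  ],
)

```text
t: 17.52
tcp_pos: [0.454, -0.063, 0.0554]
ee_rot: [3.139, 0.107, 0.001]
ft_force: [0.0, -0.6, -6.3]
width: 0.0192
finger_force: 62.6
```

```bash
python3 -c "
from h import *
to(.453,-.063,.0545,3.87)"
```

```text
t 17.52 tcp [ 0.454  -0.063   0.0554] yaw 3.89 F [ 0.   -0.6  -6.32] w 0.0192
 shift cm [-0.1  -0.    0.09] rot [ 0.07 -0.05  0.02]
```

Next I set it down, open the jaws, rise and turn. Turning about +z of the tool lowers the yaw, so joint 6 needs the opposite turn of what it is against.

>>> step_arm(
  series=[
    [[0,0,0.1,0,0,0,1],[0,0,0.1,0,0,0,1],[0,0,0.1,0,0,0,3],[0,0,0.1,0,0,0,6],[0,0,0.1,0,0,0,6],[0,0,-2.5,0,0,0,6],[0,0,-5.5,0,0,0,6],[0,0,-6.5,0,0,0,6]],
  ],
)

```text
t: 18.18
tcp_pos: [0.4546, -0.0632, 0.1229]
ee_rot: [3.138, 0.106, 0.005]
ft_force: [1.0, -1.2, 1.0]
width: 0.0602
finger_force: 0.0
```

>>> step_arm(
  series=[
    [[0,0,0,0,0,7,6],[0,0,0,0,0,14,6]],
  ],
)

```text
t: 18.35
tcp_pos: [0.4542, -0.0631, 0.1207]
ee_rot: [3.127, -0.285, 0.003]
ft_force: [1.0, -0.5, -0.4]
width: 0.0601
finger_force: 0.0
```

```bash
python3 -c "
from h import *
print(telemetry.read_state()['q'].round(3));to(.454,-.063,.13,-176.13)"
```

```text
[-3.160e-01  2.340e-01 -4.640e-01  8.700e-01 -1.000e-03  3.008e+00]
t 18.35 tcp [ 0.4542 -0.0631  0.1207] yaw -10.42 F [ 1.   -0.52 -0.38] w 0.0601
 shift cm [-0.02 -0.   -0.93] rot [-1.7000e-01 -1.2000e-01  1.6571e+02]
```

Joint 6 grows with +z, so I turn the other way, about −194°.

>>> step_arm(
  series=[
    [[0,0,0,0,0,-7,6],[0,0,0,0,0,-14,6],[0,0,0,0,0,-21,6],[0,0,0,0,0,-28,6],[0,0,0,0,0,-35,6],[0,0,0,0,0,-42,6],[0,0,0,0,0,-49,6],[0,0,0,0,0,-56,6]],
  ],
)

```text
t: 19.02
tcp_pos: [0.4537, -0.0629, 0.1198]
ee_rot: [2.889, 1.233, -0.0]
ft_force: [1.4, 0.1, 0.0]
width: 0.06
finger_force: 0.0
```

>>> step_arm(
  series=[
    [[0,0,0,0,0,-7,6],[0,0,0,0,0,-14,6],[0,0,0,0,0,-21,6],[0,0,0,0,0,-28,6],[0,0,0,0,0,-35,6],[0,0,0,0,0,-42,6],[0,0,0,0,0,-49,6],[0,0,0,0,0,-56,6]],
  ],
)

```text
t: 19.68
tcp_pos: [0.4537, -0.0629, 0.1198]
ee_rot: [1.972, 2.445, -0.001]
ft_force: [0.0, -0.4, -0.5]
width: 0.0601
finger_force: 0.0
```

>>> step_arm(
  series=[
    [[0,0,0,0,0,-7,6],[0,0,0,0,0,-14,6],[0,0,0,0,0,-21,6],[0,0,0,0,0,-28,6],[0,0,0,0,0,-35,6],[0,0,0,0,0,-42,6],[0,0,0,0,0,-49,6],[0,0,0,0,0,-56,6]],
  ],
)

```text
t: 20.35
tcp_pos: [0.4537, -0.0629, 0.1199]
ee_rot: [0.593, 3.085, -0.001]
ft_force: [-0.1, -0.8, -0.1]
width: 0.0597
finger_force: 0.0
```

>>> step_arm(
  series=[
    [[0,0,0,0,0,-7,6],[0,0,0,0,0,-14,6],[0,0,0,0,0,-20,6],[0,0,0,0,0,-26,6],[0,0,0,0,0,-26,6],[0,0,0,0,0,-26,6]],
  ],
)

```text
t: 20.85
tcp_pos: [0.4536, -0.0629, 0.1198]
ee_rot: [-0.101, 3.14, -0.001]
ft_force: [-0.3, 0.4, 0.1]
width: 0.0602
finger_force: 0.0
```

```bash
python3 -c "
from h import *
print(telemetry.read_state()['q'].round(3));to(.454,-.063,.0545,-176.13)"
```

```text
[-0.316  0.235 -0.466  0.87  -0.001 -0.38 ]
t 20.85 tcp [ 0.4536 -0.0629  0.1198] yaw -176.31 F [-0.26  0.43  0.11] w 0.0602
 shift cm [-0.04 -0.01  6.53] rot [-0.05 -0.   -0.18]
```

Regrip, then lift.

>>> step_arm(
  series=[
    [[0,0,3,0,0,-0.2,6],[0,0,5.5,0,0,-0.2,5],[0,0,6.4,0,0,-0.2,4],[0,0,6.5,0,0,-0.2,3],[0,0,6.5,0,0,-0.2,1],[0,0,6.5,0,0,-0.2,1],[0,0,6.5,0,0,-0.2,1],[0,0,6.5,0,0,-0.2,1]],
  ],
)

```text
t: 21.52
tcp_pos: [0.4538, -0.063, 0.0552]
ee_rot: [-0.111, 3.139, -0.002]
ft_force: [-0.1, 0.2, -5.9]
width: 0.019
finger_force: 58.7
```

>>> step_arm(
  series=[
    [[0,0,0,0,0,0,1],[0,0,-1,0,0,0,1],[0,0,-3,0,0,0,1],[0,0,-5,0,0,0,1],[0,0,-6,0,0,0,1],[0,0,-6,0,0,0,1],[0,0,-6,0,0,0,1]],
  ],
)

```text
t: 22.1
tcp_pos: [0.4537, -0.0629, 0.1147]
ee_rot: [-0.112, 3.139, -0.002]
ft_force: [0.3, 0.3, -6.5]
width: 0.0189
finger_force: 59.5
```

```bash
python3 -c "
from h import *
to(.4348,.1435,.0555,-176.13)"
```

```text
t 22.1 tcp [ 0.4537 -0.0629  0.1147] yaw -175.92 F [ 0.25  0.31 -6.47] w 0.0189
 shift cm [ 0.42 20.73  5.9 ] rot [-0.07  0.03  0.21]
```

>>> step_arm(
  series=[
    [[0,2,0,0,0,0.2,1],[0.1,5,0,0,0,0.2,1],[0.2,8.5,0,0,0,0.2,1],[0.3,12,0,0,0,0.2,1],[0.4,15.5,0,0,0,0.2,1],[0.4,18.5,0,0,0,0.2,1],[0.4,20.4,0,0,0,0.2,1],[0.4,20.7,0,0,0,0.2,1]],
  ],
)

```text
t: 22.77
tcp_pos: [0.4337, 0.146, 0.1134]
ee_rot: [0.111, -3.138, 0.0]
ft_force: [0.4, -0.2, -5.9]
width: 0.019
finger_force: 60.5
```

>>> step_arm(
  series=[
    [[0,0,0,0,0,0,1],[0,0,0,0,0,0,1],[0,0,0,0,0,0,1]],
  ],
)

```text
t: 23.02
tcp_pos: [0.4347, 0.1426, 0.114]
ee_rot: [0.105, -3.139, 0.002]
ft_force: [-0.4, -0.1, -5.7]
width: 0.0192
finger_force: 60.5
```

```bash
python3 -c "
from h import *
to(.4348,.1435,.0555,-176.13)"
```

```text
t 23.02 tcp [0.4347 0.1426 0.114 ] yaw -176.17 F [-0.39 -0.11 -5.75] w 0.0192
 shift cm [-0.02  0.1   5.85] rot [-0.06 -0.06 -0.04]
```

>>> step_arm(
  series=[
    [[0,0.2,1.5,0,0,0,1],[0,0.25,3,0,0,0,1],[0,0.25,4.5,0,0,0,1],[0,0.25,5.3,0,0,0,1],[0,0.25,5.6,0,0,0,1],[0,0.25,5.75,0,0,0,1],[0,0.25,5.75,0,0,0,1],[0,0.25,5.75,0,0,0,1]],
  ],
)

```text
t: 23.68
tcp_pos: [0.4351, 0.1457, 0.0575]
ee_rot: [-0.106, 3.139, -0.001]
ft_force: [0.1, 0.6, -6.1]
width: 0.019
finger_force: 60.6
```

```bash
python3 -c "
from h import *
to(.5349,.1453,.0555,-176.13)"
```

```text
t 23.68 tcp [0.4351 0.1457 0.0575] yaw -176.13 F [ 0.12  0.55 -6.06] w 0.019
 shift cm [-9.96 -0.71  0.21] rot [-0.05  0.03 -0.  ]
```

>>> step_arm(
  series=[
    [[-0.5,-0.1,0.1,0,0,0,1],[-1,-0.2,0.1,0,0,0,1],[-1.5,-0.3,0.1,0,0,0,1],[-2,-0.4,0.1,0,0,0,1],[-2,-0.45,0.1,0,0,0,1],[-2,-0.5,0.1,0,0,0,1],[-2,-0.5,0.1,0,0,0,1]],
  ],
)

```text
t: 24.27
tcp_pos: [0.4547, 0.142, 0.0559]
ee_rot: [0.106, -3.139, 0.001]
ft_force: [0.1, -0.4, -5.6]
width: 0.019
finger_force: 60.6
```

>>> step_arm(
  series=[
    [[0,-0.05,0,0,0,0,1],[0,-0.1,0,0,0,0,1],[0,-0.15,0,0,0,0,1],[0,-0.15,0,0,0,0,1]],
  ],
)

```text
t: 24.6
tcp_pos: [0.4548, 0.1408, 0.056]
ee_rot: [0.107, -3.139, 0.001]
ft_force: [-1.4, 1.5, -5.2]
width: 0.0187
finger_force: 60.6
```

>>> step_arm(
  series=[
    [[-0.7,0,-0.03,0,0,0,1],[-1.5,0,-0.03,0,0,0,1],[-2.3,0,-0.03,0,0,0,1],[-3.1,0,-0.03,0,0,0,1],[-3.7,0,-0.03,0,0,0,1],[-4,0,-0.03,0,0,0,1],[-4,0,-0.03,0,0,0,1]],
  ],
)

```text
t: 25.18
tcp_pos: [0.496, 0.1435, 0.0561]
ee_rot: [-0.106, 3.14, -0.001]
ft_force: [1.4, 4.6, -6.5]
width: 0.019
finger_force: 60.5
```

```bash
python3 -c "
from h import *
to(.5349,.1458,.0555,-176.13)"
```

```text
t 25.18 tcp [0.496  0.1435 0.0561] yaw -176.12 F [ 1.43  4.6  -6.48] w 0.019
 shift cm [-3.9  -0.04  0.06] rot [-0.03  0.01  0.01]
```

>>> step_arm(
  series=[
    [[-0.5,0.03,0,0,0,0,1],[-1,0.03,0,0,0,0,1],[-1.6,0.03,0,0,0,0,1],[-2.2,0.03,0,0,0,0,1],[-2.8,0.03,0,0,0,0,1],[-3.1,0.03,0,0,0,0,1],[-3.1,0.03,0,0,0,0,1]],
  ],
)

```text
t: 25.77
tcp_pos: [0.5269, 0.1456, 0.0562]
ee_rot: [-0.106, 3.139, -0.002]
ft_force: [-0.1, -0.4, -6.0]
width: 0.0191
finger_force: 60.6
```

```bash
python3 -c "
from h import *
to(.5349,.1458,.0555,-176.13)"
```

```text
t 25.77 tcp [0.5269 0.1456 0.0562] yaw -176.14 F [-0.09 -0.37 -5.97] w 0.0191
 shift cm [-0.8  -0.04  0.07] rot [-0.06  0.02 -0.01]
```

>>> step_arm(
  series=[
    [[-0.2,-0.05,0.02,0,0,0,1],[-0.35,-0.05,0.03,0,0,0,1],[-0.45,-0.05,0.03,0,0,0,1],[-0.55,-0.08,0.03,0,0,0,1],[-0.55,-0.08,0.03,0,0,0,1]],
  ],
)

```text
t: 26.18
tcp_pos: [0.5306, 0.1457, 0.0557]
ee_rot: [0.106, -3.138, -0.001]
ft_force: [-5.0, 5.3, -6.5]
width: 0.0192
finger_force: 60.7
```

>>> step_arm(
  series=[
    [[-0.05,-0.02,0,0,0,0,1],[-0.1,-0.03,0,0,0,0,1],[-0.15,-0.03,0,0,0,0,1],[-0.15,-0.03,0,0,0,0,1]],
  ],
)

```text
t: 26.52
tcp_pos: [0.5316, 0.1458, 0.0556]
ee_rot: [0.107, -3.137, -0.001]
ft_force: [-7.0, 6.7, -5.7]
width: 0.019
finger_force: 60.7
```

>>> step_arm(
  series=[
    [[-0.1,0.04,0,0,0,0,1],[-0.15,0.04,0,0,0,0,1],[-0.2,0.04,0,0,0,0,1],[-0.2,0.04,0,0,0,0,1]],
  ],
)

```text
t: 26.85
tcp_pos: [0.5339, 0.146, 0.0557]
ee_rot: [0.107, -3.138, -0.0]
ft_force: [-5.1, 4.6, -5.4]
width: 0.0192
finger_force: 60.7
```

>>> step_arm(
  series=[
    [[-0.05,0.01,0,0,0,0,1],[-0.1,0.01,0,0,0,0,1],[-0.1,0.01,0,0,0,0,1],[-0.1,0.01,0,0,0,0,1]],
  ],
)

```text
t: 27.18
tcp_pos: [0.5339, 0.146, 0.0557]
ee_rot: [0.107, -3.136, 0.0]
ft_force: [-10.7, 2.6, -0.3]
width: 0.0188
finger_force: 61.4
```

>>> step_arm(
  series=[
    [[-0.05,0,0,0,0,0,1],[-0.07,0,0,0,0,0,1],[-0.07,0,0,0,0,0,1],[-0.07,0,0,0,0,0,1],[-0.07,0,0,0,0,0,1],[-0.07,0,0,0,0,0,1]],
  ],
)

```text
t: 27.68
tcp_pos: [0.534, 0.146, 0.0557]
ee_rot: [0.106, -3.135, 0.001]
ft_force: [-14.8, 2.3, 2.6]
width: 0.019
finger_force: 61.9
```

```bash
python3 -c "
from h import *
to(.5349,.1458,.0555,-176.13)
t=np.radians(3.87);ex=np.array([np.cos(t),np.sin(t)]);p=telemetry.read_state()
p,d=camera('top');C=cloud('top',d);q=p.astype(int);m=(q[...,0]>120)&(q[...,1]>100)&(q[...,2]<90);m[:170]=0;m[290:]=0;m[:,:190]=0;m[:,300:]=0
P=C[m&(C[...,2]>.012)&(C[...,2]<.035)];print(len(P))
if len(P)>20:
  V=np.linalg.eigh(np.cov(P[:,:2].T))[1][:,1];print(np.degrees(np.arctan2(V[1],V[0])),P.mean(0))
e=camera('scene')[0]; a=cv2.resize(e[215:305,340:460,::-1],(480,360)); b=cv2.resize(p[185:275,190:310,::-1],(480,360)); cv2.imwrite('pics/fh.png',cv2.resize(np.hstack([a,b]),(800,300)))"
```

```text
t 27.68 tcp [0.534  0.146  0.0557] yaw -176.11 F [-14.85   2.3    2.63] w 0.019
 shift cm [-0.09 -0.02  0.02] rot [-0.01 -0.27  0.02]
0
```

View pics/fh.png

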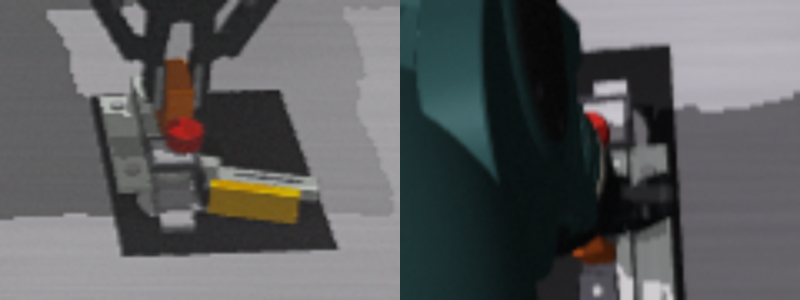

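The fence (255,200) lies flush along the blade with the foot at the stop, held at about 15 N. I'm past the picture limit by one, so I'll use numbers only from here. Next I relax the force, release and rise.

>>> step_arm(
  series=[
    [[0.08,0,0,0,0,0,1],[0.12,0,0.03,0,0,0,1],[0.12,0,0.03,0,0,0,1],[0.12,0,0.03,0,0,0,2.5],[0.12,0,0.03,0,0,0,5],[0.12,0,0.03,0,0,0,6],[0.12,0,-1.5,0,0,0,6],[0.12,0,-4.5,0,0,0,6]],
  ],
)

```text
t: 28.45
tcp_pos: [0.5342, 0.1455, 0.0994]
ee_rot: [0.106, -3.136, 0.002]
ft_force: [0.2, -0.3, 0.5]
width: 0.0599
finger_force: 0.0
```

>>> step_arm(
  series=[
    [[0,0,-3,0,0,0,6],[0,0,-7,0,0,0,6],[-1,-4,-11,0,0,0,6],[-1,-8,-15,0,0,0,6],[-1,-12,-17,0,0,0,6],[-1,-16,-17,0,0,0,6],[-1,-20,-17,0,0,0,6],[-1,-24,-17,0,0,0,6]],
  ],
)

```text
t: 29.12
tcp_pos: [0.5605, -0.0712, 0.2719]
ee_rot: [-0.107, 3.137, -0.003]
ft_force: [-0.1, 1.6, -0.8]
width: 0.0597
finger_force: 0.0
```

>>> step_arm(
  series=[
    [[0,-4,0,0,0,0,6],[0,-8,0,0,0,0,6],[0,-12,0,0,0,0,6],[0,-15,0,0,0,0,6],[0,-15,0,0,0,0,6],[0,-15,0,0,0,0,6]],
  ],
)

```text
t: 29.62
tcp_pos: [0.5702, -0.2205, 0.2701]
ee_rot: [0.102, -3.14, 0.002]
ft_force: [0.5, 0.8, 0.0]
width: 0.0602
finger_force: 0.0
```

```bash
python3 -c "
from h import *
to(.53,.14,.05,-176.13)
p,d=camera('top');C=cloud('top',d);q=p.astype(int);r,g,b=q[...,0],q[...,1],q[...,2]
W=(C[...,0]>.45)&(C[...,0]<.68)&(C[...,1]>.05)&(C[...,1]<.28)
def pc(n,m):
  P=C[m&W];print(n,len(P))
  if len(P)>10:
    V=np.linalg.eigh(np.cov(P[:,:2].T))[1][:,1];print('  ang',np.degrees(np.arctan2(V[1],V[0])).round(2),P.mean(0).round(4),cv2.minAreaRect((P[:,:2]*1000).astype(np.float32)))
y=(r>1.8*b)&(g>1.5*b)&(r>90)&(g>.65*r); pc('fence',y&(C[...,2]>.015)&(C[...,2]<.035))
pc('cap',(r>120)&(g<70)&(b<70)); pc('handle',(r>120)&(g<.65*r)&(g>70)&(b<80))
pc('blade+fence',(C[...,2]>.014)&(C[...,2]<.03)&(C[...,1]>.165))
pc('mleaf?',np.zeros_like(y))
M=C[(C[...,0]>.6)&(C[...,0]<.68)&(C[...,1]>-.21)&(C[...,1]<-.14)&(C[...,2]>.015)&(C[...,2]<.035)]
if len(M): V=np.linalg.eigh(np.cov(M[:,:2].T))[1][:,1];print('mleaf',len(M),np.degrees(np.arctan2(V[1],V[0])))
"
```

```text
t 29.62 tcp [ 0.5702 -0.2205  0.2701] yaw -176.27 F [0.47 0.77 0.02] w 0.0602
 shift cm [ 1.66 36.26 21.97] rot [-0.06 -0.01 -0.14]
fence 126
  ang 78.96 [0.6189 0.1938 0.0228] ((619.1867065429688, 193.49713134765625), (59.23579025268555, 10.705026626586914), 78.26346588134766)
cap 109
  ang -174.33 [0.589  0.146  0.0544] ((559.77099609375, 146.08322143554688), (21.97246551513672, 89.57068634033203), 89.82030487060547)
handle 106
  ang -176.44 [0.5406 0.146  0.0598] ((558.7623901367188, 147.78829956054688), (89.24776458740234, 19.290992736816406), 4.646148681640625)
blade+fence 365
  ang 81.16 [0.611  0.1999 0.022 ] ((612.2476806640625, 199.8087921142578), (74.51429748535156, 27.1398983001709), 79.0813980102539)
mleaf? 0
mleaf 122 80.08526993220806
```

The fence (about 79°) matches the master wall (78–80°) and the cap is down, so I'll hand it in.

```bash
python3 -c "
from h import *
print(job.hand_in())"
```

```text
the job is handed in; nothing more can be done
None
```

The job is handed in at about 30 s of the 72 s, with no verdict shown: the gauge was pressed home and locked in the master (peak 20 N), then pressed home in the fixture (15 N) and left there, with the fence at about 79° against 78–80° for the master wall, but I viewed 11 pictures where 10 were allowed.

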